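Key the food processor's slicing disc onto its pin

TASK

The slicing disc of the food processor sits on its spindle but is not seated: the notch in its rim is away from the pin. Push its finger post round with a fingertip until the notch lies over the pin that sticks inward from the collar, then press the disc down until it is fully seated over the pin, and take the hand away. Do not lift the disc, and leave the shaker and the jars around it where they stand.

Things in the scene. Friction and masses are not known exactly. Their poses are not given: they have to be found in the camera images.
- processor: White round food processor base, no bowl or lid, fixed, 230 mm across the foot; a grey control panel and black dial on its front (own -x side) reach 136 mm from the axis. Origin: on its vertical axis, at the worktop. Its top is an open collar, outer diameter 206 mm, wall 6 mm, rim 86 mm above the worktop; a small white tooth 5 mm high stands on the rim above the pin's root.
- pin (a point): The locating pin: a horizontal steel round pin, 10 mm in diameter, fixed to the collar and sticking radially inward to 72 mm from the processor's axis. This point lies on its centreline, 80 mm from the axis and 80 mm above the worktop; the pin's top is at 85 mm.
- notch (a point): Slot 18 mm wide, open at the rim of the steel disc, reaching in to 67 mm from the axis. This point: middle of the slot, 80 mm from the axis, at mid thickness. The disc, 168 mm in diameter, 5 mm thick, stays level on the processor's axis. Underside 86 mm above the worktop at the start (1 mm above the pin), 77 mm seated: its top is then 4 mm below the collar rim.
- post (a point): The black round finger post, 16 mm in diameter, fixed to the disc 52 mm from the axis, exactly opposite the notch; it stands 24 mm above the disc's top face. This point is the centre of its top, 115 mm above the worktop while unseated, 106 mm seated. About 1.5 N sideways along its circle turns the disc, which stops where it is left.
- hub (a point): The black closed hub in the middle of the disc, 38 mm in diameter at its top, 14 mm above the disc's top face. This point is the centre of its flat top, 105 mm above the worktop while unseated, 96 mm when seated.
- disc (a joint): Turn of the disc, rad, counter-clockwise seen from above: 0 (or any multiple of 2 pi) where the notch lies exactly over the pin; starts between 0.8 and 5.4. No end stops, friction about 0.06 N m. The notch has 4 mm of room each side of the pin, so the disc goes down only within about 0.05 rad of that; elsewhere the pin stops it after 1 mm.
- disc_drop (a joint): How far the disc has been pressed down on its spindle, m: 0 at the start, 0.009 fully seated (a hard stop), negative when lifted. The snug spindle keeps the disc at the height where it is left; about 4 N pressed on it moves it down, so it does not drop of itself.
- shaker: Small glass shaker with a dark dome cap, 37 mm in diameter, 69 mm tall, loose; a bystander. Origin: centre of its underside.
- jam_jar: Glass jar of red jam with a red lid, 61 mm in diameter, 75 mm tall, loose; a bystander. Origin: centre of its underside.
- sugar_jar: Round glass sugar jar with a white cap, 86 mm in diameter, 77 mm tall, loose, behind the processor; a bystander. Origin: centre of its underside.

How it is judged:
By the outcome, as a careful person would: the job done as asked, in the order asked, and still so for the second after the job is handed in, with the robot touching nothing.
It also fails if it takes over 42 s, if anything falls off the work surface, if the arm or the gripper's body presses on something with over 40 N, if the wrist force passes 120 N, or if a joint passes its speed limit or range.

ROBOT

A 7-joint arm with a two-finger parallel gripper is mounted at the origin on a cart in front of the work surface, level with it; the furniture and walls round the work are solid. World frame = base frame: x ahead of the robot, y to its left, z up, the work surface at z = 0. Lengths are in mm, angles in rad, forces in N, time in s.
With the tool pointing down it reaches from about 400 to 875 mm from the base axis. Payload 6.5 kg.
Tool frame: the origin (TCP) lies at the very end of the fingers, on their centre line; the grasp point (between the pads) lies 19 mm behind it (env.grasp_offset is the distance from the TCP to the grasp point, in mm); z points along the fingers, y is the line along which they close (so a half turn about z gives the same grasp; the last joint's range is limited). The gripper opens to 88 mm and grips with 3 to 60 N. Pads are 18 mm wide; open, the fingers measure 123 mm over their backs; the gripper's body (75 mm by 187 mm) begins 45 mm behind the grasp point.
Start: joints at [1.191, 0.536, -0.004, 1.538, 0.003, 1.067, -0.071], TCP at [200.635, -618.252, 238.716] pointing down, gripper open.
Joint ranges: [-2.7, 2.7], [-0.37, 2.16], [-1.27, 1.26], [0.24, 2.4], [-1.31, 4.45], [0.19, 1.91], [-2.76, 2.76]. Speed limits (rad/s): [2.39, 2.39, 3.14, 3.14, 3.14, 3.14, 3.14].

INTERFACE

Orientations are given as a unit quaternion [x, y, z, w].
In Python, from rig import env gives the robot as it stands.
- The arm moves only by the shell command python3 -m jog 'ROWS'. ROWS is a JSON object of lists of equal length, an entry for each row: "turn": the turn, a rotation vector about the tool's x, y, z in units of 180 degrees (1.0 is 180 degrees), a list of three; "translation": the shift along the tool's x, y, z in units of 0.1 m (1.0 is 0.1 m), a list of three; "claw": the opening, from 0 (shut) to 1 (fully open). In form: {"turn": [[ax, ay, az], ...], "translation": [[tx, ty, tz], ...], "claw": [claw, ...]}. A call has exactly 10 rows; each row is the pose to reach, as a shift and turn from the pose commanded when the call began, along the tool's axes at that moment, turning the shorter way round; what a row does not reach only later rows make up. A row lasts 1/10 s, in which the tool goes at most 50 mm and 8.59 degrees, less where a joint would pass 70% of its speed; a pose out of reach is approached as far as the arm can. A call with a number of a shift or a turn outside -1 to 1 is refused whole. A call with a gripper value outside its range is refused whole. The fingers move at their own pace and stop on an object; the grip force is fixed at half the most. Time passes only in rows, so rows that repeat a pose let the fingers close, or fill a call up. It gives the time, the measured TCP pose, the force, the opening and the grip force at its end, in the units of the state.
- env.observe(): the state, without advancing time (a new reading comes with each control period).
- env.get_image(name): name is "side" or "top" or "wrist"; returns (picture, depth): 480x640x3 uint8, red, green, blue; 480x640 float32, mm along the optical axis (not along the pixel's ray), 0 where there is no reading.
- env.calibration(name): a dict with "camera_matrix" (3x3 intrinsics, pixels), "rvec" (rotation vector, rad) and "tvec" (3), from world to camera coordinates, as OpenCV has them. Camera axes: x right, y down, z forward; pixel columns grow to the right and rows downward; lengths in mm; the calibration is good to about 2 mm. A picture is of the moment at which its call begins: read the wrist's pose just before it. calibration takes no time and is no camera call; for the wrist camera it gives the pose at the moment of the call.
- env.close_job(): hands the job in; it is judged then, once.
The state is a dict: "time": time; "joint_positions": joint angles; "joint_velocities": joint speeds; "joint_efforts": joint torques, N m; "eef_pos": TCP position; "orientation": TCP orientation; "ft_force": force on the tool from outside, world axes, zero at the start; "wrist_torque": the same for the moment, N m; "grip_width": finger opening in mm; "gripper_force": force on a finger pad.
Only numpy, scipy, OpenCV 4.12 (cv2) and the standard library are available. Lean on these libraries where they do the work, as an engineer would, in place of code of your own. Each camera call takes 0.05 s, during which the arm holds its last target. There are 200 camera calls.

## Working session

There is one attempt and no reset: what is moved stays moved. The work goes in short steps, Python scripts to look and compute and a shell command to move; the robot and the scene stay as the last step left them, time stands still between calls to the robot, and variables do not carry over. Pictures are saved under pics/ and viewed, at most 14 in all, crops included, and the job is handed in when it is done.

```bash
mkdir -p pics; ls; python3 - <<'E'
from rig import env
import cv2,numpy as np
o=env.observe(); print(o['time'],o['eef_pos'],o['orientation'],o['grip_width'])
for n in ['top','side']:
    im,d=env.get_image(n); cv2.imwrite(f'pics/{n}0.png',im[:,:,::-1]); np.save(f'pics/{n}0.npy',d)
    c=env.calibration(n); R=cv2.Rodrigues(np.array(c['rvec']))[0]; print(n,np.array(c['camera_matrix']).tolist(), (-R.T@np.array(c['tvec']).ravel()).round(), R.round(2).tolist())
E
```

```text
pics
0.0 [ 200.41707199 -617.68595241  237.83371321] [ 9.87714914e-01  1.56264203e-01 -2.01278386e-04 -8.40486065e-04] 88.3706342463038
top [[556.4442927870274, 0.0, 319.66323578182954], [0.0, 556.4442927870274, 233.87912863900698], [0.0, 0.0, 1.0]] [ 356.   25. 1293.] [[0.12, -0.99, 0.01], [-0.97, -0.12, -0.22], [0.22, 0.02, -0.98]]
side [[536.4929056022663, 0.0, 324.5877065924417], [0.0, 536.4929056022663, 236.48306794830765], [0.0, 0.0, 1.0]] [ 338. -901. 1010.] [[0.96, -0.28, 0.01], [-0.18, -0.66, -0.73], [0.21, 0.7, -0.68]]
```

View pics/top0.png

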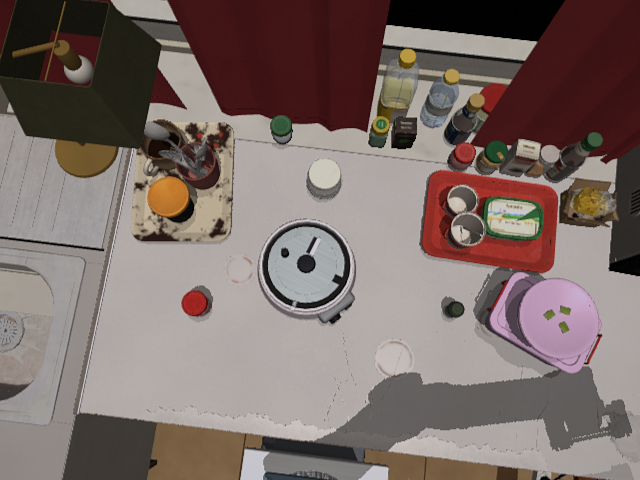

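View pics/side0.png

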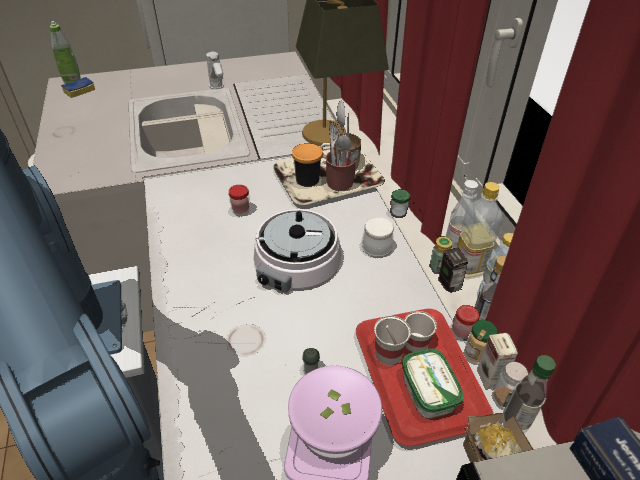

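The top view shows the processor at about (306,265) and the post at about (285,253). The notch is at about (338,279), and a small pale mark at (294,303) may be the tooth. I'll zoom in and measure.

```bash
cat > h.py <<'E'
import cv2,numpy as np
from rig import env
def ray(c,u,v,z):
    K=np.array(c['camera_matrix']);R=cv2.Rodrigues(np.array(c['rvec'],float))[0];t=np.array(c['tvec'],float).ravel()
    o=-R.T@t; d=R.T@np.linalg.inv(K)@np.array([u,v,1.]); return o+d*(z-o[2])/d[2]
E
python3 - <<'E'
from h import *
im=cv2.imread('pics/top0.png'); x0,y0,x1,y1=246,205,366,325
cv2.imwrite('pics/topc.png',cv2.resize(im[y0:y1,x0:x1],(600,600),interpolation=cv2.INTER_CUBIC))
c=env.calibration('top')
g=cv2.cvtColor(im,cv2.COLOR_BGR2GRAY)
m=(g<60).astype(np.uint8); m[:y0]=0;m[y1:]=0;m[:,:x0]=0;m[:,x1:]=0
n,l,s,ce=cv2.connectedComponentsWithStats(m)
for i in range(1,n):
    if s[i,4]>20: print(s[i],ce[i].round(1),ray(c,*ce[i],105).round(1),ray(c,*ce[i],115).round(1))
for n_,p in dict(hub=(306,264,105),notch=(338,279,88.5),tooth=(294,303,88)).items(): print(n_,ray(c,*p).round(1))
E
```

```text
[ 263  223   87   86 1150] [308.3 270.3] [539.3  62.3 105. ] [537.8  62.  115. ]
[307 237  10  16  51] [311.1 244.9] [595.5  63.3 105. ] [593.5  63.  115. ]
[281 248   8  10  53] [284.5 252.4] [572.2 118.5 105. ] [570.4 117.7 115. ]
[297 255  18  18 250] [305.9 263.3] [553.8  69.5 105. ] [552.2  69.1 115. ]
[344 303   8   7  21] [347.7 306.1] [473.1 -30.3 105. ] [472.1 -29.9 115. ]
[328 313  13  11  65] [334.6 318.1] [444.7  -5.7 105. ] [444.   -5.4 115. ]
hub [552.4  69.  105. ]
notch [530.8  -3.7  88.5]
tooth [467.5  84.7  88. ]
```

View pics/topc.png

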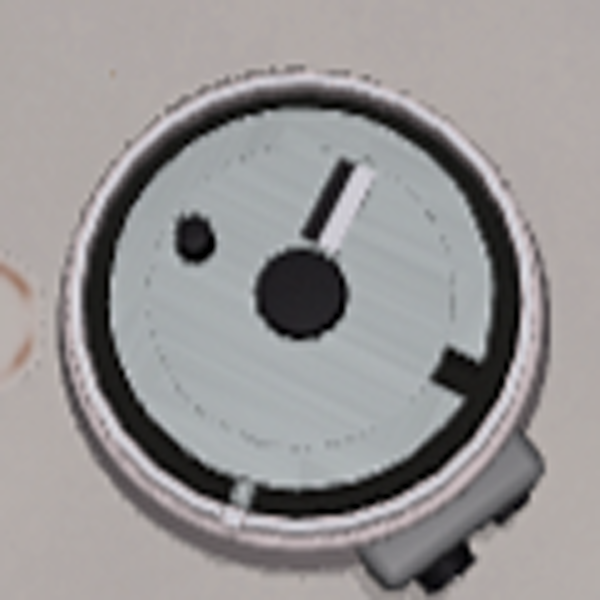

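The hub is at (553,69). The post at (570.5,117.8) has a radius of 52 mm, which checks out. The pin lies at about 169°, so the disc must turn about 81° clockwise. I'll travel above everything first.

```bash
R='x'; 
python3 -m jog '{"turn":[[0,0,0],[0,0,0],[0,0,0],[0,0,0],[0,0,0],[0,0,0],[0,0,0],[0,0,0],[0,0,0],[0,0,0]],"translation":[[0.05,-0.05,0],[0.15,-0.15,0],[0.25,-0.25,0],[0.36,-0.36,0],[0.47,-0.47,0],[0.58,-0.58,0],[0.69,-0.69,0],[0.8,-0.8,0],[0.9,-0.9,0],[1,-1,0]],"claw":[1,1,1,1,1,1,1,1,1,1]}'
python3 -m jog '{"turn":[[0,0,0],[0,0,0],[0,0,0],[0,0,0],[0,0,0],[0,0,0],[0,0,0],[0,0,0],[0,0,0],[0,0,0]],"translation":[[0.1,-0.1,0],[0.2,-0.2,0],[0.3,-0.3,0],[0.4,-0.4,0],[0.5,-0.5,0],[0.6,-0.6,0],[0.7,-0.7,0],[0.8,-0.8,0],[0.9,-0.9,0],[1,-1,0]],"claw":[1,1,1,1,1,1,1,1,1,1]}'
python3 -m jog '{"turn":[[0,0,0],[0,0,0],[0,0,0],[0,0,0],[0,0,0],[0,0,0],[0,0,0],[0,0,0],[0,0,0],[0,0,0]],"translation":[[0.1,-0.1,0],[0.2,-0.2,0],[0.3,-0.3,0],[0.4,-0.4,0],[0.5,-0.5,0],[0.6,-0.6,0],[0.7,-0.7,0],[0.8,-0.8,0],[0.9,-0.9,0],[1,-1,0]],"claw":[1,1,1,1,1,1,1,1,1,1]}'
python3 -m jog '{"turn":[[0,0,0],[0,0,0],[0,0,0],[0,0,0],[0,0,0],[0,0,0],[0,0,0],[0,0,0],[0,0,0],[0,0,0]],"translation":[[0.1,-0.1,0],[0.2,-0.2,0],[0.3,-0.3,0],[0.4,-0.4,0],[0.5,-0.5,0],[0.6,-0.6,0],[0.7,-0.7,0],[0.8,-0.8,0],[0.9,-0.9,0],[1,-1,0]],"claw":[1,1,1,1,1,1,1,1,1,1]}'
python3 - <<'E'
from h import *
o=env.observe(); print(o['time'],o['eef_pos'],o['orientation'],o['joint_positions'])
im,d=env.get_image('wrist'); cv2.imwrite('pics/w1.png',im[:,:,::-1])
E
```

```text
time: 1.1
eef_pos: [265.4, -491.2, 238.8]
orientation: [0.988, 0.156, 0.0, 0.0]
ft_force: [-0.4, 0.2, -0.4]
grip_width: 87.9
gripper_force: 0.0
time: 2.1
eef_pos: [329.6, -365.2, 238.7]
orientation: [0.988, 0.156, -0.0, 0.0]
ft_force: [0.5, -0.6, 0.0]
grip_width: 88.4
gripper_force: 0.0
time: 3.1
eef_pos: [393.8, -239.2, 238.7]
orientation: [0.988, 0.156, 0.0, 0.0]
ft_force: [0.1, -0.8, 0.8]
grip_width: 87.9
gripper_force: 0.0
time: 4.1
eef_pos: [457.8, -113.2, 238.7]
orientation: [0.988, 0.156, -0.0, 0.0]
ft_force: [-0.5, -0.5, -0.3]
grip_width: 88.2
gripper_force: 0.0
4.1 [ 457.80461656 -113.23494769  238.72438144] [ 9.87717525e-01  1.56250082e-01 -1.76350419e-05  4.88993942e-05] [ 0.39813806  0.24896301 -0.29070353  1.98143206  0.08880296  0.92315068
 -1.19475423]
```

View pics/w1.png

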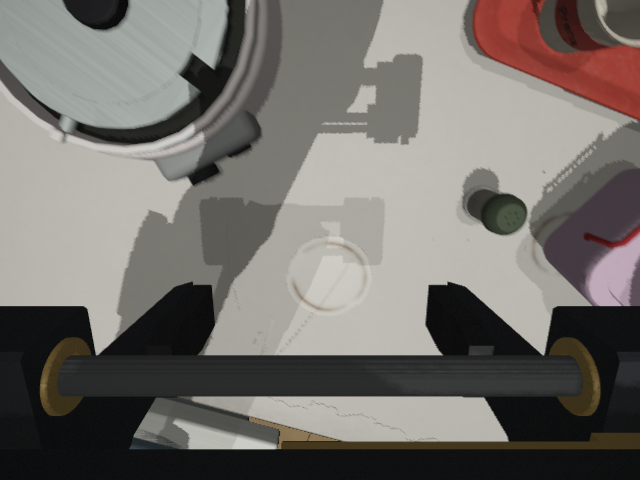

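The wrist view shows the processor at upper left, the tooth at about (65,125) and the shaker at (500,210), well clear. I'll take one more step with the turn so the camera sees the whole disc.

```bash

python3 -m jog '{"turn":[[0,0,-0.03],[0,0,-0.06],[0,0,-0.09],[0,0,-0.12],[0,0,-0.15],[0,0,-0.18],[0,0,-0.21],[0,0,-0.24],[0,0,-0.27],[0,0,-0.29]],"translation":[[0.1,-0.1,0],[0.2,-0.2,0],[0.3,-0.3,0],[0.4,-0.4,0],[0.5,-0.5,0],[0.6,-0.6,0],[0.7,-0.7,0],[0.8,-0.8,0],[0.9,-0.9,0],[1,-1,0]],"claw":[1,1,1,1,1,0.8,0.6,0.5,0.4,0.3]}'
python3 - <<'E'
from h import *
from scipy.spatial.transform import Rotation as Ro
o=env.observe(); print(o['time'],o['eef_pos'],o['joint_positions'].round(2) if hasattr(o['joint_positions'],'round') else o['joint_positions'],o['grip_width'])
print(Ro.from_quat(o['orientation']).as_matrix().round(3).tolist())
c=env.calibration('wrist');im,d=env.get_image('wrist'); cv2.imwrite('pics/w2.png',im[:,:,::-1])
g=cv2.cvtColor(im,cv2.COLOR_RGB2GRAY); m=(g<60).astype(np.uint8)
n,l,s,ce=cv2.connectedComponentsWithStats(m)
for i in range(1,n):
    if s[i,4]>150: print(s[i],ce[i].round(1),ray(c,*ce[i],105).round(1),ray(c,*ce[i],115).round(1))
E
```

```text
time: 5.15
eef_pos: [521.9, 12.1, 238.6]
orientation: [0.817, 0.576, -0.0, 0.0]
ft_force: [0.5, 0.0, -1.0]
grip_width: 50.1
gripper_force: 0.0
5.15 [521.86453957  12.1045867  238.63190177] [ 0.29  0.36 -0.5   1.85  0.21  0.98 -0.64] 50.13461752842666
[[0.336, 0.942, -0.0], [0.942, -0.336, -0.0], [-0.0, -0.0, -1.0]]
[ 213    0   85  141 1203] [236.6  65.2] [506.6 134.3 105. ] [508.  132.4 115. ]
[ 219    0  240  243 3084] [360.9 165.7] [564.4  43.3 105. ] [563.7  44.6 115. ]
[325  30  26  30 489] [338.2  44.4] [574.6 123.5 105. ] [573.6 121.9 115. ]
[ 309   98   57   55 1705] [338.4 129.9] [557.2  72.  105. ] [556.8  72.3 115. ]
[370 109  55   9 418] [397.  112.9] [598.8  69.2 105. ] [597.   69.6 115. ]
[242 238  28  18 274] [254.9 247.2] [469.7  12.1 105. ] [472.4  14.5 115. ]
[    0   265   640   215 84128] [310.2 393.3] [ 464.5 -125.1  105. ] [ 467.4 -117.8  115. ]
```

View pics/w2.png

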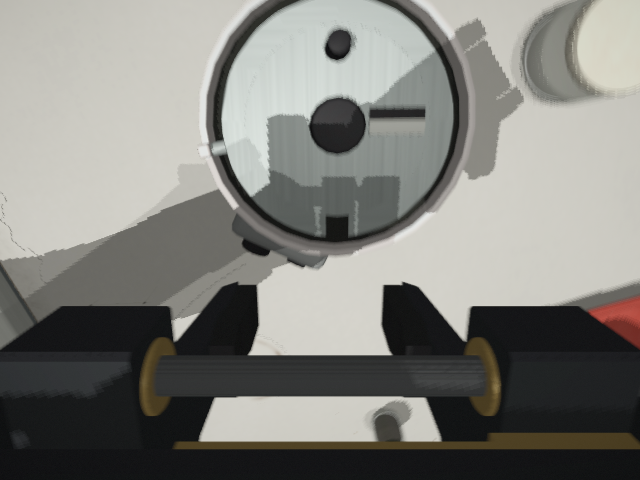

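The wrist view shows the post at (340,42), the hub at (338,124), the notch at (337,227), the tooth at (205,151) and the pin at (219,148). I'll compute the angles from those.

```bash
python3 - <<'E'
from h import *
c=env.calibration('wrist'); ct=env.calibration('top')
R=cv2.Rodrigues(np.array(c['rvec'],float))[0]; print('cam',(-R.T@np.array(c['tvec'],float).ravel()).round())
im=cv2.imread('pics/w2.png'); hsv=cv2.cvtColor(im,cv2.COLOR_BGR2HSV)
g=cv2.cvtColor(im,cv2.COLOR_BGR2GRAY)
cv2.imwrite('pics/w2c.png',cv2.resize(im[20:260,190:470],(700,600),interpolation=cv2.INTER_CUBIC))
pts={'hubblob':(338.4,128,105),'hubtop':(337.5,124,105),'posttop':(340,41,115),'notch':(337,228,91),'tooth':(205,151,90),'pin':(219,148,85)}
P={k:ray(c,*v) for k,v in pts.items()}
for k,p in P.items(): print(k,p.round(1), np.degrees(np.arctan2(p[1]-P['hubtop'][1],p[0]-P['hubtop'][0])).round(1), np.linalg.norm(p[:2]-P['hubtop'][:2]).round(1))
h=ray(ct,305.9,263.3,105)
for k,v in {'tooth':(292.6,307,90),'pin':(295,301,85),'post':(284.5,252,115)}.items():
    p=ray(ct,*v); print('top',k,p.round(1),np.degrees(np.arctan2(p[1]-h[1],p[0]-h[0])).round(1), np.linalg.norm(p[:2]-h[:2]).round(1))
E
```

```text
cam [547.  83. 386.]
hubblob [558.3  76.3 105. ] -95.5 2.8
hubtop [558.6  79.  105. ] 0.0 0.0
posttop [575.8 126.6 115. ] 70.1 50.6
notch [533.7   4.5  91. ] -108.4 78.5
tooth [459.7  93.2  90. ] 171.8 99.9
pin [469.2  91.9  85. ] 171.8 90.3
top tooth [458.5  86.5  90. ] 169.9 97.0
top pin [472.3  83.3  85. ] 170.4 82.8
top post [571.1 117.9 115. ] 70.5 51.4
```

View pics/w2c.png

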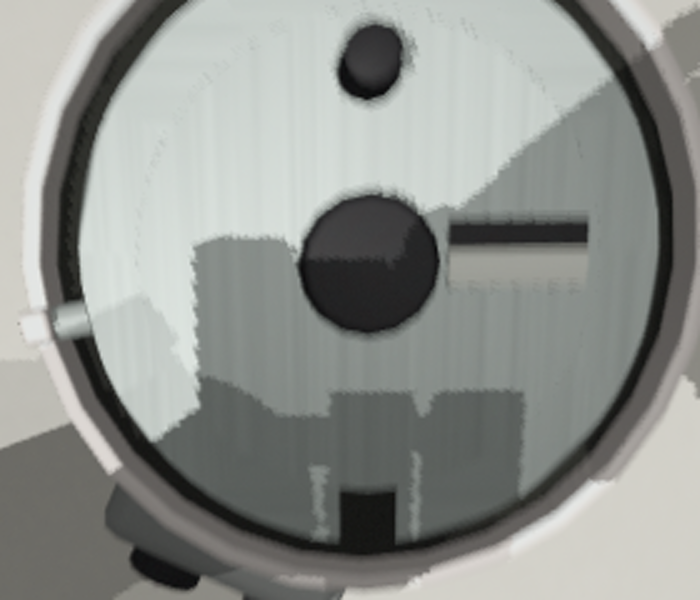

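```bash
cat > meas.py <<'E'
from h import *
o=env.observe()
c=env.calibration('wrist');im,d=env.get_image('wrist')
print(o['time'],np.round(o['eef_pos'],1),np.round(o['joint_velocities'],3))
g=cv2.cvtColor(im,cv2.COLOR_RGB2GRAY); m=(g<60).astype(np.uint8)
n,l,s,ce=cv2.connectedComponentsWithStats(m)
for i in range(1,n):
    if 150<s[i,4]<4000: print(s[i],ce[i].round(1),ray(c,*ce[i],105).round(1),ray(c,*ce[i],115).round(1))
print('hub mid', ray(c,337.6,124.8,105).round(1),'depth',d[125,338])
E
python3 meas.py; python3 - <<'E'
from h import *
im=cv2.imread('pics/side0.png'); g=cv2.cvtColor(im,cv2.COLOR_BGR2GRAY); m=(g<60).astype(np.uint8); m[:205]=0;m[290:]=0;m[:,:250]=0;m[:,345:]=0
c=env.calibration('side')
n,l,s,ce=cv2.connectedComponentsWithStats(m)
for i in range(1,n):
    if s[i,4]>15: print(s[i],ce[i].round(1),ray(c,*ce[i],105).round(1),ray(c,*ce[i],115).round(1))
E
```

```text
5.2 [522.7  14.7 238.8] [ 0.011 -0.019  0.014  0.025 -0.025 -0.01  -0.067]
[327  36  26  33 554] [339.8  51.8] [574.7 122.1 105. ] [573.7 120.7 115. ]
[ 310  103   56   58 1964] [338.4 135.7] [556.6  71.3 105. ] [556.3  71.7 115. ]
[370 115  56  12 654] [397.3 120.5] [598.5  67.5 105. ] [596.6  68.  115. ]
[241 242  29  18 267] [254.  251.7] [468.7  11.5 105. ] [471.5  14.  115. ]
hub mid [558.5  78.5 105. ] depth 269.91324
[296 211   7  11  56] [298.5 216.2] [573.1 119.1 105. ] [570.5 107.8 115. ]
[289 225  16  13 167] [296.6 231.2] [554.8  64.9 105. ] [552.4  54.2 115. ]
[260 230   4   7  17] [262.  233.7] [469.8  78.5 105. ] [468.4  67.7 115. ]
[260 231  75  31 423] [298.4 252. ] [541.3  -7.9 105. ] [539.1 -17.7 115. ]
[258 274  12  12  96] [263.5 279.5] [443.4 -73.2 105. ] [442.3 -82.4 115. ]
[274 279   8  11  64] [277.3 284.5] [470.4 -96.3 105. ] [ 468.9 -105.2  115. ]
[286 279   5  11  36] [288.4 284.7] [ 494.4 -103.5  105. ] [ 492.7 -112.3  115. ]
```

Hub is about (555,71) and post about (572,120), and all the views agree. The turn needed is about 80° clockwise. I'll straddle the post with the fingers about 35 mm apart.

```bash

python3 -m jog '{"turn":[[0,0,0],[0,0,0],[0,0,0],[0,0,0],[0,0,0],[0,0,0],[0,0,0],[0,0,0],[0,0,0],[0,0,0]],"translation":[[0.1,0.01,0],[0.25,0.03,0],[0.4,0.05,0],[0.55,0.06,0],[0.7,0.08,0.1],[0.8,0.09,0.2],[0.9,0.1,0.3],[1,0.11,0.4],[1,0.11,0.5],[1,0.11,0.6]],"claw":[0.4,0.4,0.4,0.4,0.4,0.4,0.4,0.4,0.4,0.4]}'
python3 -m jog '{"turn":[[0,0,0],[0,0,0],[0,0,0],[0,0,0],[0,0,0],[0,0,0],[0,0,0],[0,0,0],[0,0,0],[0,0,0]],"translation":[[0.08,0,0],[0.16,0,0],[0.16,0,0.1],[0.16,0,0.2],[0.16,0,0.3],[0.16,0,0.4],[0.16,0,0.5],[0.16,0,0.6],[0.16,0,0.69],[0.16,0,0.77]],"claw":[0.4,0.4,0.4,0.4,0.4,0.4,0.4,0.4,0.4,0.4]}'
python3 - <<'E'
from h import *
o=env.observe(); print(o['eef_pos'],o['joint_positions'],o['ft_force'])
im,d=env.get_image('wrist'); cv2.imwrite('pics/w3.png',im[:,:,::-1])
E
```

```text
time: 6.25
eef_pos: [566.0, 101.8, 177.7]
orientation: [0.818, 0.575, -0.0, -0.0]
ft_force: [-0.1, -1.0, -0.3]
grip_width: 35.0
gripper_force: 0.0
time: 7.25
eef_pos: [571.4, 117.0, 100.8]
orientation: [0.818, 0.575, -0.0, -0.0]
ft_force: [0.2, -0.5, 0.2]
grip_width: 35.3
gripper_force: 0.0
[571.41672891 117.01302444 100.83081369] [ 0.03936637  0.64707094 -0.43286956  1.79429703  0.36740805  0.78096768
 -0.92672685] [ 0.22993283 -0.54762631  0.24160847]
```

View pics/w3.png

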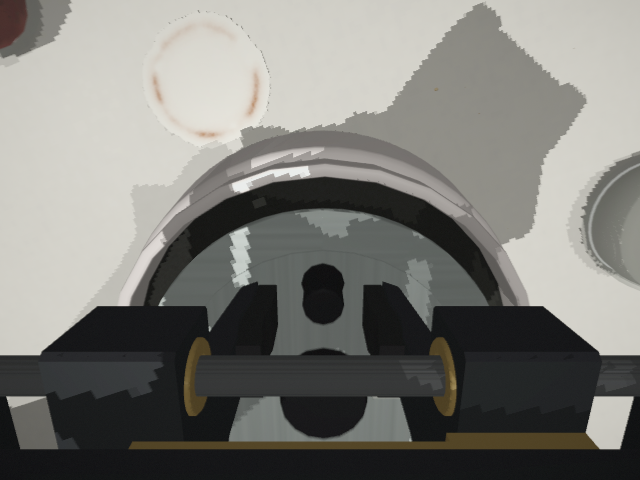

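The post at (323,282) sits centred between the fingertips with no contact. I'll narrow the gap and sweep clockwise.

```bash

python3 -m jog '{"turn":[[0,0,0.0222],[0,0,0.0444],[0,0,0.0667],[0,0,0.0889],[0,0,0.1111],[0,0,0.1333],[0,0,0.1556],[0,0,0.1778],[0,0,0.2],[0,0,0.2222]],"translation":[[-0.001,0.035,0],[-0.005,0.07,0],[-0.011,0.104,0],[-0.019,0.138,0],[-0.03,0.171,0],[-0.043,0.203,0],[-0.059,0.235,0],[-0.076,0.265,0],[-0.095,0.294,0],[-0.117,0.321,0]],"claw":[0.35,0.3,0.25,0.25,0.25,0.25,0.25,0.25,0.25,0.25]}'
python3 - <<'E'
from h import *
o=env.observe(); print(o['time'],o['eef_pos'],o['joint_positions'],o['ft_force'],o['grip_width'])
im,d=env.get_image('wrist'); cv2.imwrite('pics/w4.png',im[:,:,::-1])
E
```

```text
time: 8.3
eef_pos: [597.9, 96.2, 101.8]
orientation: [0.966, 0.259, 0.0, -0.001]
ft_force: [0.2, 1.9, -0.8]
grip_width: 21.8
gripper_force: 0.8
8.3 [597.93882307  96.2198355  101.76891446] [-0.04596885  0.64885547 -0.25879719  1.74236077  0.22051276  0.77811305
 -1.45808878] [ 0.23668426  1.92851795 -0.8411183 ] 21.768632662003196
```

View pics/w4.png

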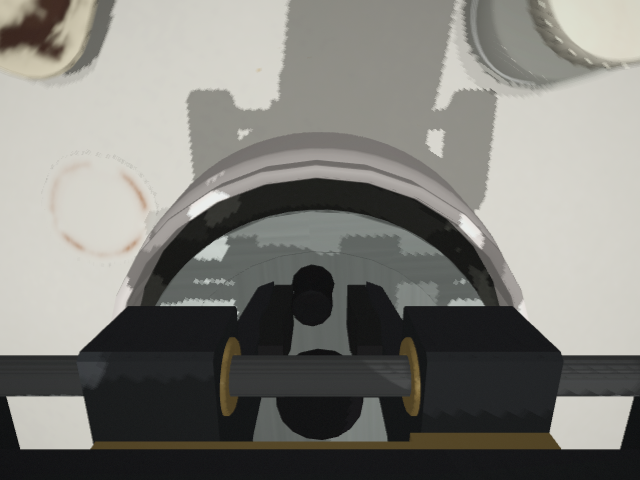

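The post now touches the left finger at (313,282), so the disc is turning. I'll repeat the arc.

```bash

python3 -m jog '{"turn":[[0,0,0.0222],[0,0,0.0444],[0,0,0.0667],[0,0,0.0889],[0,0,0.1111],[0,0,0.1333],[0,0,0.1556],[0,0,0.1778],[0,0,0.2],[0,0,0.2222]],"translation":[[-0.001,0.035,0],[-0.005,0.07,0],[-0.011,0.104,0],[-0.019,0.138,0],[-0.03,0.171,0],[-0.043,0.203,0],[-0.059,0.235,0],[-0.076,0.265,0],[-0.095,0.294,0],[-0.117,0.321,0]],"claw":[0.25,0.25,0.25,0.25,0.25,0.25,0.25,0.25,0.25,0.25]}'
python3 - <<'E'
from h import *
o=env.observe(); print(o['time'],o['eef_pos'],o['joint_positions'],o['ft_force'],o['grip_width'])
im,d=env.get_image('top'); im=im[:,:,::-1]; cv2.imwrite('pics/t5.png',cv2.resize(im[205:325,246:366],(600,600),interpolation=cv2.INTER_CUBIC))
E
```

```text
time: 9.35
eef_pos: [603.6, 62.2, 101.7]
orientation: [0.996, -0.086, -0.0, -0.0]
ft_force: [-0.5, 1.3, 0.3]
grip_width: 22.4
gripper_force: 0.6
9.35 [603.56684927  62.21061976 101.71449128] [-0.11604657  0.63713889 -0.08331894  1.74681747  0.07081347  0.76073214
 -1.97721722] [-0.54106718  1.25732321  0.34403808] 22.37306646369291
```

View pics/t5.png

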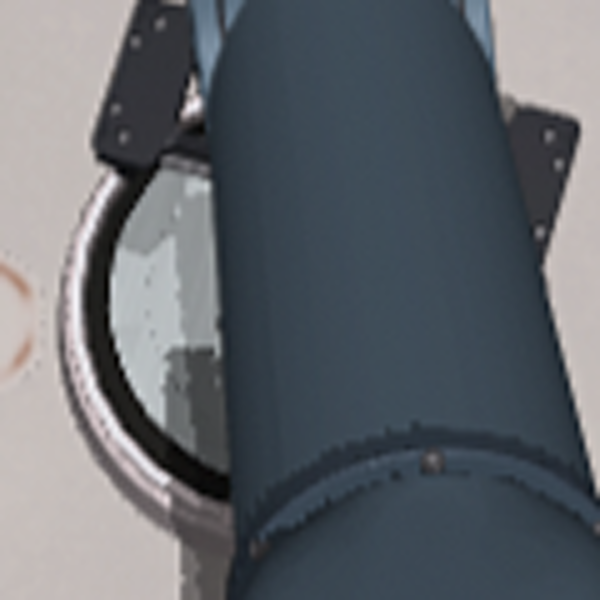

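The arm hides the pin from the top camera. By geometry the post still lags about 2.5°, so I'll nudge that much, back off, lift and look with the wrist camera.

```bash

python3 -m jog '{"turn":[[0,0,0.007],[0,0,0.014],[0,0,0.014],[0,0,0.014],[0,0,0.014],[0,0,0.014],[0,0,0.014],[0,0,0.014],[0,0,0.014],[0,0,0.014]],"translation":[[0,0.011,0],[0,0.022,0],[0,0.022,0],[0,0.022,0],[0,0.005,0],[0,-0.01,0],[0,-0.01,-0.1],[0,-0.01,-0.25],[0,-0.01,-0.5],[-0.2,-0.01,-0.8]],"claw":[0.25,0.25,0.25,0.25,0.25,0.25,0.25,0.25,0.25,0.25]}'
python3 -m jog '{"turn":[[0,0,0],[0,0,0],[0,0,0],[0,0,0],[0,0,0],[0,0,0],[0,0,0],[0,0,0],[0,0,0],[0,0,0]],"translation":[[-0.2,0,-0.2],[-0.4,0,-0.4],[-0.6,0,-0.6],[-0.8,0,-0.6],[-1,0,-0.6],[-1,0,-0.6],[-1,0,-0.6],[-1,0,-0.6],[-1,0,-0.6],[-1,0,-0.6]],"claw":[0.25,0.25,0.25,0.25,0.2,0.1,0,0,0,0]}'
cat > look.py <<'E'
from h import *
import sys
o=env.observe(); print(o['time'],o['eef_pos'],o['orientation'],o['grip_width'])
im,d=env.get_image('wrist'); im=im[:,:,::-1]; cv2.imwrite('pics/%s_full.png'%sys.argv[1],im)
cv2.imwrite('pics/%s.png'%sys.argv[1],cv2.resize(im[20:300,190:470],(600,600),interpolation=cv2.INTER_CUBIC))
E
python3 look.py w6
```

```text
time: 10.4
eef_pos: [585.7, 65.2, 183.4]
orientation: [0.994, -0.108, 0.001, 0.0]
ft_force: [0.5, -0.4, -0.5]
grip_width: 21.9
gripper_force: 0.0
time: 11.4
eef_pos: [487.0, 87.1, 241.6]
orientation: [0.994, -0.108, -0.0, 0.0]
ft_force: [-0.2, -0.8, -0.2]
grip_width: 0.4
gripper_force: 0.0
11.4 [487.03073548  87.0930999  241.58991783] [ 9.94188946e-01 -1.07649119e-01 -6.90039592e-05  4.33786617e-05] 0.4449623120461722
```

View pics/w6.png

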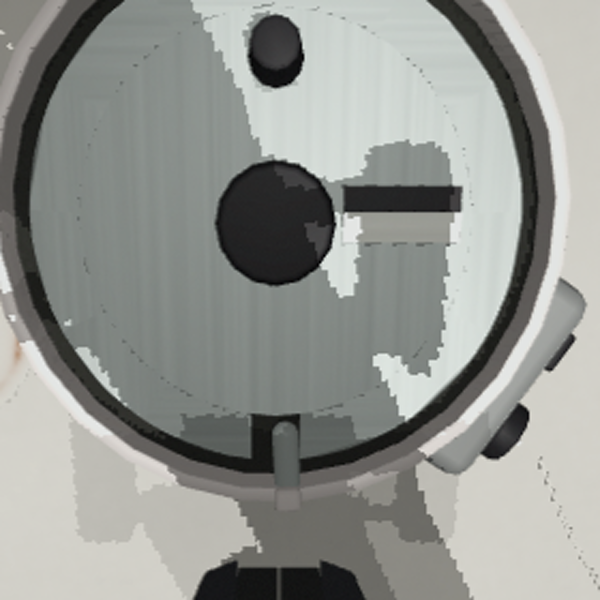

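The notch (crop x ≈ 275) is about 3.7 mm left of the pin (x ≈ 285) and the tooth (x ≈ 288). The disc overshot by about 0.046 rad, so it needs 2.4 mm of counter-clockwise push at the post. I'll go back down around the post and push it from the other side.

```bash

python3 -m jog '{"turn":[[0,0,0],[0,0,0],[0,0,0],[0,0,0],[0,0,0],[0,0,0],[0,0,0],[0,0,0],[0,0,0],[0,0,0]],"translation":[[0.2,0,0],[0.4,0,0],[0.6,0,0],[0.8,0,0],[1,0,0],[1,0,0.12],[1,0,0.24],[1,0,0.36],[1,0,0.48],[1,0,0.6]],"claw":[0.25,0.25,0.25,0.25,0.25,0.25,0.25,0.25,0.25,0.25]}'
python3 -m jog '{"turn":[[0,0,0],[0,0,0],[0,0,0],[0,0,0],[0,0,0],[0,0,0],[0,0,0],[0,0,0],[0,0,0],[0,0,0]],"translation":[[0.1,0,0],[0.2,0,0],[0.2,0,0],[0.2,0,0.15],[0.2,0,0.3],[0.2,0,0.45],[0.2,0,0.6],[0.2,0,0.7],[0.2,0,0.8],[0.2,0,0.8]],"claw":[0.25,0.25,0.25,0.25,0.25,0.25,0.25,0.25,0.25,0.25]}'
python3 -m jog '{"turn":[[0,0,0],[0,0,-0.007],[0,0,-0.014],[0,0,-0.014],[0,0,-0.014],[0,0,-0.014],[0,0,-0.014],[0,0,-0.014],[0,0,-0.014],[0,0,-0.014]],"translation":[[0,-0.02,0],[0,-0.04,0],[0,-0.05,0],[0,-0.061,0],[0,-0.061,0],[0,-0.061,0],[0,-0.061,0],[0,-0.061,0],[0,-0.061,0],[0,-0.061,0]],"claw":[0.25,0.25,0.25,0.25,0.25,0.25,0.25,0.25,0.25,0.25]}'

```

```text
time: 12.45
eef_pos: [583.5, 66.2, 180.4]
orientation: [0.994, -0.107, -0.0, 0.0]
ft_force: [0.3, 0.2, -0.4]
grip_width: 22.2
gripper_force: 0.0
time: 13.45
eef_pos: [602.8, 61.6, 100.1]
orientation: [0.994, -0.107, -0.001, 0.0]
ft_force: [-0.5, -0.2, 0.4]
grip_width: 22.3
gripper_force: 0.0
time: 14.45
eef_pos: [605.1, 67.7, 101.7]
orientation: [0.996, -0.086, -0.0, -0.0]
ft_force: [-0.4, -0.2, -0.0]
grip_width: 21.8
gripper_force: 0.2
```

Now back off 3 mm, lift and look again. The tool moves back so the camera is over the disc, with the fingers shut ready to press.

```bash

python3 -m jog '{"turn":[[0,0,0],[0,0,0],[0,0,0],[0,0,0],[0,0,0],[0,0,0],[0,0,0],[0,0,0],[0,0,0],[0,0,0]],"translation":[[0,0.03,0],[0,0.03,0],[0,0.03,-0.1],[0,0.03,-0.3],[0,0.03,-0.5],[0,0.03,-0.7],[0,0.03,-0.9],[-0.2,0.03,-1],[-0.4,0.03,-1],[-0.6,0.03,-1]],"claw":[0.25,0.25,0.25,0.25,0.25,0.25,0.25,0.25,0.25,0.25]}'
python3 -m jog '{"turn":[[0,0,0],[0,0,0],[0,0,0],[0,0,0],[0,0,0],[0,0,0],[0,0,0],[0,0,0],[0,0,0],[0,0,0]],"translation":[[-0.15,0,-0.1],[-0.3,0,-0.2],[-0.45,0,-0.3],[-0.6,0,-0.4],[-0.6,0,-0.4],[-0.6,0,-0.4],[-0.6,0,-0.4],[-0.6,0,-0.4],[-0.6,0,-0.4],[-0.6,0,-0.4]],"claw":[0.25,0.2,0.1,0,0,0,0,0,0,0]}'
python3 look.py w7; python3 - <<'E'
from h import *
c=env.calibration('wrist'); print(ray(c,318.6,124,105))
E
```

```text
time: 15.45
eef_pos: [545.2, 75.2, 202.9]
orientation: [0.996, -0.086, 0.001, -0.0]
ft_force: [-0.8, -0.6, 0.7]
grip_width: 22.0
gripper_force: 0.0
time: 16.45
eef_pos: [486.4, 85.0, 241.4]
orientation: [0.996, -0.086, -0.0, 0.0]
ft_force: [-0.5, -0.3, 0.3]
grip_width: 0.4
gripper_force: 0.0
16.45 [486.4164745   85.02904402 241.36994278] [ 9.96330966e-01 -8.55833528e-02 -2.94771697e-04  9.80904902e-05] 0.3677070582234559
[557.34926106  74.15473745 105.        ]
```

View pics/w7.png

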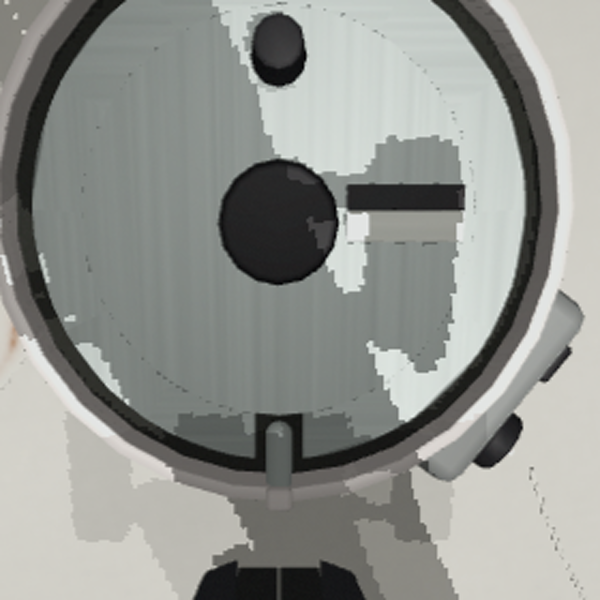

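The notch (crop 257–301) is now centred on the pin (266–292). The hub lies about 70 mm ahead on the tool's x line. I'll move over it with the fingers closed and press.

```bash

python3 -m jog '{"turn":[[0,0,0],[0,0,0],[0,0,0],[0,0,0],[0,0,0],[0,0,0],[0,0,0],[0,0,0],[0,0,0],[0,0,0]],"translation":[[0.2,0,0],[0.4,0,0],[0.6,0,0],[0.7,0,0.2],[0.7,0,0.4],[0.7,0,0.6],[0.7,0,0.8],[0.7,0,1],[0.7,0,1],[0.7,0,1]],"claw":[0,0,0,0,0,0,0,0,0,0]}'
python3 -m jog '{"turn":[[0,0,0],[0,0,0],[0,0,0],[0,0,0],[0,0,0],[0,0,0],[0,0,0],[0,0,0],[0,0,0],[0,0,0]],"translation":[[0,0,0.1],[0,0,0.2],[0,0,0.26],[0,0,0.3],[0,0,0.32],[0,0,0.34],[0,0,0.36],[0,0,0.38],[0,0,0.38],[0,0,0.38]],"claw":[0,0,0,0,0,0,0,0,0,0]}'
```

```text
time: 17.5
eef_pos: [555.4, 73.2, 141.9]
orientation: [0.996, -0.086, -0.0, 0.0]
ft_force: [-0.8, 0.7, 0.7]
grip_width: 0.5
gripper_force: 0.0
time: 18.5
eef_pos: [555.5, 73.2, 103.8]
orientation: [0.996, -0.086, 0.0, -0.0]
ft_force: [-0.3, -0.1, 0.3]
grip_width: 0.5
gripper_force: 0.2
```

```bash

python3 -m jog '{"turn":[[0,0,0],[0,0,0],[0,0,0],[0,0,0],[0,0,0],[0,0,0],[0,0,0],[0,0,0],[0,0,0],[0,0,0]],"translation":[[0,0,0.01],[0,0,0.02],[0,0,0.03],[0,0,0.04],[0,0,0.05],[0,0,0.06],[0,0,0.07],[0,0,0.08],[0,0,0.08],[0,0,0.08]],"claw":[0,0,0,0,0,0,0,0,0,0]}'
```

```text
time: 19.5
eef_pos: [555.5, 73.2, 96.4]
orientation: [0.996, -0.086, 0.0, -0.0]
ft_force: [-2.3, -0.6, 11.0]
grip_width: 0.8
gripper_force: 5.6
```

```bash

python3 -m jog '{"turn":[[0,0,0],[0,0,0],[0,0,0],[0,0,0],[0,0,0],[0,0,0],[0,0,0],[0,0,0],[0,0,0],[0,0,0]],"translation":[[0,0,0.003],[0,0,0.006],[0,0,0.009],[0,0,0.012],[0,0,0.015],[0,0,0.015],[0,0,0.015],[0,0,0.015],[0,0,0.015],[0,0,0.015]],"claw":[0,0,0,0,0,0,0,0,0,0]}'
```

```text
time: 20.5
eef_pos: [555.6, 73.2, 96.3]
orientation: [0.996, -0.086, 0.0, 0.0]
ft_force: [-7.5, -1.0, 26.2]
grip_width: 0.2
gripper_force: 12.7
```

The tool is at a hard stop with 26 N at z ≈ 96, which is the seated hub height. I'll release straight up and check.

```bash

python3 -m jog '{"turn":[[0,0,0],[0,0,0],[0,0,0],[0,0,0],[0,0,0],[0,0,0],[0,0,0],[0,0,0],[0,0,0],[0,0,0]],"translation":[[0,0,-0.02],[0,0,-0.05],[0,0,-0.15],[0,0,-0.3],[0,0,-0.5],[0,0,-0.7],[0,0,-0.9],[0,0,-1],[0,0,-1],[0,0,-1]],"claw":[0,0,0,0,0,0,0,0,0,0]}'
python3 -m jog '{"turn":[[0,0,0],[0,0,0],[0,0,0],[0,0,0],[0,0,0],[0,0,0],[0,0,0],[0,0,0],[0,0,0],[0,0,0]],"translation":[[-0.2,0,-0.2],[-0.4,0,-0.4],[-0.6,0,-0.45],[-0.7,0,-0.45],[-0.7,0,-0.45],[-0.7,0,-0.45],[-0.7,0,-0.45],[-0.7,0,-0.45],[-0.7,0,-0.45],[-0.7,0,-0.45]],"claw":[0,0,0,0,0,0,0,0,0,0]}'
python3 - <<'E'
from h import *
o=env.observe()
c=env.calibration('wrist'); im,d=env.get_image('wrist'); cv2.imwrite('pics/w8.png',cv2.resize(im[20:300,190:470,::-1],(600,600)))
K=np.array(c['camera_matrix']);R=cv2.Rodrigues(np.array(c['rvec'],float))[0];t=np.array(c['tvec'],float).ravel()
def w(u,v):
    dd=np.median(d[v-3:v+4,u-3:u+4]); return R.T@(np.linalg.inv(K)@np.array([u,v,1.])*dd-t)
for n,(u,v) in dict(hub=(320,124),discL=(250,124),discR=(390,165),discB=(290,190)).items(): print(n,w(u,v).round(1))
print(o['time'],o['eef_pos'])
E
```

```text
time: 21.5
eef_pos: [555.0, 73.1, 193.9]
orientation: [0.996, -0.086, -0.0, 0.0]
ft_force: [-0.1, -0.5, -0.4]
grip_width: 0.8
gripper_force: 0.0
time: 22.5
eef_pos: [486.5, 85.1, 239.0]
orientation: [0.996, -0.086, -0.0, 0.0]
ft_force: [-0.6, -0.3, 0.0]
grip_width: 0.3
gripper_force: 0.0
hub [557.3  73.2  97.2]
discL [566.2 124.7  84.1]
discR [518.3  25.2  83.8]
discB [512.4 104.7  84.1]
22.5 [486.50121153  85.08269351 239.03083891]
```

View pics/w8.png

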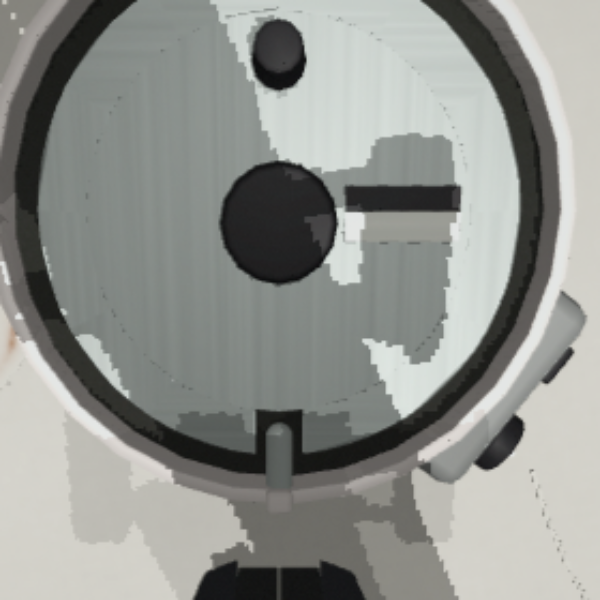

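The pin sits inside the notch. I'll check the disc's depth relative to the collar rim in the same picture, since that cancels calibration bias.

```bash
python3 - <<'E'
from h import *
c=env.calibration('wrist'); im,d=env.get_image('wrist')
K=np.array(c['camera_matrix']);R=cv2.Rodrigues(np.array(c['rvec'],float))[0];t=np.array(c['tvec'],float).ravel()
v,u=np.mgrid[0:480,0:640]; p=np.stack([(u-K[0,2])/K[0,0]*d,(v-K[1,2])/K[1,1]*d,d],-1)
W=(p-t)@R; ctr=np.array([557.3,73.2]); r=np.hypot(*(W[...,:2]-ctr).transpose(2,0,1)); ok=(d>0)&(v<260)
for a,b in [(0,15),(60,80),(97,99),(99,101),(101,103)]:
    z=W[...,2][ok&(r>a)&(r<b)]; print(a,b,len(z),np.percentile(z,[10,50,75,90,95]).round(1))
zz=W[...,2][ok&(r>90)&(r<110)]; print(np.histogram(zz,bins=np.arange(80,96)))
E
```

```text
0 15 1427 [96.2 97.1 97.6 98.  98.2]
60 80 16169 [82.2 83.3 83.9 84.4 84.7]
97 99 2926 [72.8 86.3 87.2 87.8 88.2]
99 101 1781 [86.2 87.1 87.6 88.1 88.4]
101 103 845 [85.8 86.7 87.2 87.7 88.2]
(array([ 282,  267,  285,  318,  351,  859, 2181, 1877,  401,   20,   21,
         54,   43,    7,    0]), array([80, 81, 82, 83, 84, 85, 86, 87, 88, 89, 90, 91, 92, 93, 94, 95]))
```

With the rim at 87.1 (bias 1.1 mm), the hub corrects to 96.0 and the disc top to 82.2, so the disc is fully seated and the hand is clear.

```bash
python3 -c "
from rig import env
print(env.close_job())"
```

```text
the job is handed in; nothing more can be done
None
```

The disc is turned so its notch lies over the pin, pressed fully down to its stop and released; the hand is clear and the job was handed in at about 22.6 s.

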